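# Test wing screws in their gauge nuts and sort them

## Robot

A 6-joint arm with a two-finger parallel gripper is mounted at the origin on a cart in front of the work surface, level with it; the furniture and walls round the work are solid. World frame = base frame: x ahead of the robot, y to its left, z up, the work surface at z = 0. Lengths are in m, angles in rad, forces in N, time in s.
With the tool pointing down it reaches from about 0.325 to 1 m from the base axis. Payload 5.1 kg.
Tool frame: the origin (TCP) lies at the very end of the fingers, on their centre line; the grasp point (between the pads) lies 19 mm behind it (arm.hold_point_z is the distance from the TCP to the grasp point, in m); z points along the fingers, y is the line along which they close (so a half turn about z gives the same grasp; the last joint's range is limited). The gripper opens to 85 mm and grips with 20 to 120 N. Pads are 22 mm wide; open, the fingers measure 114 mm over their backs; the gripper's body (76 mm by 85 mm) begins 54 mm behind the grasp point. The pads swing forward as they close: fully open they stand 13 mm farther back than shut.
Start: joints at [-1.365, 0.124, 1.65, -0, 1.367, -0.083], TCP at [0.185, -0.623, 0.231] pointing down, gripper open.
Joint ranges: [-2.61, 2.61], [-1.02, 2.33], [0.03, 2.71], [-1.35, 4.49], [0.32, 2.68], [-2.91, 2.91]. Speed limits (rad/s): [2.57, 2.57, 3.14, 3.14, 3.14, 3.14].

## Interface

Orientations are given as a unit quaternion [w, x, y, z].
In Python, from rig import sensors, get_image, ticket, arm gives the robot as it stands.
- The arm moves only by the tool apply_moves, never from a script. Its argument "moves" is a list of rows, each an object of numbers: "tx", "ty", "tz": the shift along the tool's x, y, z each as a share of 800 mm, from -1 to 1; "spin": the turn about the tool's z as a share of pi rad, from -1 to 1. In form: [{"tx": .., "ty": .., "tz": .., "spin": ..}, ...]. A call has 1 to 10 rows; each row is the pose to reach, as a shift and turn from the pose commanded when the call began, along the tool's axes at that moment, turning the shorter way round; what a row does not reach only later rows make up. A row lasts 1/8 s, in which the tool goes at most 62.5 mm and 10.7 degrees, less where a joint would pass 70% of its speed; a pose out of reach is approached as far as the arm can. A call with a number of a shift or a turn outside -1 to 1 is refused whole. A call with a gripper value outside its range is refused whole. "claw" is the opening, from 0 (shut) to 1 (fully open), set as the call begins (left out, the last holds). The fingers move at their own pace and stop on an object; "squeeze" is the grip in N (left out, the last holds). Time passes only in rows, so rows that repeat a pose let the fingers close. It gives the time, the measured TCP pose, the force, the opening and the grip force at its end, in the units of the state.
- sensors.state(): the state, without advancing time (a new reading comes with each control period).
- get_image(name): name is "side" or "top"; returns a dict with "image" (420x560x3 uint8, blue, green, red), "range_z" (420x560 float32, m along the optical axis (not along the pixel's ray), 0 where there is no reading), "camera_matrix" (3x3 intrinsics, pixels), "k1" (the pictures are not rectified: a ray, as slopes to the right and down, at radius r is drawn at 1 + k1 r^2 times it, then the intrinsics apply), "view" (4x4, takes a point from world to camera coordinates). Camera axes: x right, y down, z forward; pixel columns grow to the right and rows downward; lengths in m; the calibration is good to about 2 mm. A picture is of the moment at which its call begins.
- ticket.hand_in(): hands the job in; it is judged then, once.
The state is a dict: "clock": time; "joints": joint angles; "dq": joint speeds; "effort": joint torques, N m; "ee_pos": TCP position; "tool_rot": TCP orientation; "ft_force": force on the tool from outside, world axes, zero at the start; "wrist_torque": the same for the moment, N m; "grip_width": finger opening in m; "grasp_force": force on a finger pad.
Only numpy, scipy, OpenCV 4.12 (cv2) and the standard library are available. Lean on these libraries where they do the work, as an engineer would, in place of code of your own. Each camera call takes 0.05 s, during which the arm holds its last target. There are 200 camera calls.

## Task

Two wing screws stand on the bench, each started in its own square gauge nut: set each nut in turn in the square-pocket holder and turn the wing clockwise until it stops, to learn whether the screw runs freely (on to a firm stop a bit short of half a turn) or binds after a few degrees. Finish with the screw that runs freely turned right up to its stop and standing upright, in its nut, on the floor of the rectangular tray, and the one that binds, left turned as far as it jammed, standing upright in its nut on the floor of the round dish. Leave the loupe, the tape roll and the solder spool where they are.

Things in the scene. Friction and masses are not known exactly. Their poses are not given: they have to be found in the camera images.
- nut_1: one of two look-alike gauge nuts with a wing screw started in it, loose on the bench: square aluminium block 52 x 52 x 34 mm, steel screw out of its top, 78 mm high and about 0.22 kg in all. Origin: centre of the block's underside, z up, x and y square to its sides. Its screw may run freely or bind: only turning tells, looks do not.
- nut_2: the other of two look-alike gauge nuts with a wing screw started in it, loose on the bench: square aluminium block 52 x 52 x 34 mm, steel screw out of its top, 78 mm high and about 0.22 kg in all. Origin: centre of the block's underside, z up, x and y square to its sides. Its screw may run freely or bind: only turning tells, looks do not.
- wing_1 (a point): centre of the flat upright steel wing of the screw in nut_1, 62 mm above that nut's origin; x along the wing's length. Wing 66 mm long, 14 thick, 32 high (46 to 78 mm above the nut's underside); below it only the 14 mm shank. Grip it across its 14 mm; the whole unit can be lifted by it (about 60 N of grip). It does not sink noticeably as it turns.
- wing_2 (a point): centre of the flat upright steel wing of the screw in nut_2, 62 mm above that nut's origin; x along the wing's length. Wing 66 mm long, 14 thick, 32 high (46 to 78 mm above the nut's underside); below it only the 14 mm shank. Grip it across its 14 mm; the whole unit can be lifted by it (about 60 N of grip). It does not sink noticeably as it turns.
- screw_1 (a joint): angle of the screw in nut_1 (rad), grows clockwise seen from above; 0: wing along the block's x. Starts at 0 to 0.15, stays where left (friction 0.05 N m; the block turns along unless it is in the holder). Free screw: firm stop at 2.75 (157 degrees: let go and regrip on the way). Binding screw: jams firmly at 0.45 (26 degrees). 20 N of grip turns either, and slips at a stop.
- screw_2 (a joint): angle of the screw in nut_2 (rad), grows clockwise seen from above; 0: wing along the block's x. Starts at 0 to 0.15, stays where left (friction 0.05 N m; the block turns along unless it is in the holder). Free screw: firm stop at 2.75 (157 degrees: let go and regrip on the way). Binding screw: jams firmly at 0.45 (26 degrees). 20 N of grip turns either, and slips at a stop.
- holder: dark steel holder fixed to the bench: block 106 x 106 x 34 mm on a foot 76 x 140 x 6 mm (long way along its y), with a square pocket in its top: mouth 68 mm wide, sloping in steeply over the first 10 mm, then 56 mm wide and 12 mm deeper to its floor; sides along the holder's x and y. A gauge nut goes in any of four ways round and cannot turn there. Origin: centre of the underside, z up.
- pocket (a point): centre of the pocket's floor in the holder, 12 mm above the bench; x and y along the pocket's sides
- tray: low rectangular aluminium tray fixed on the bench, for the screws that run freely: 110 (x) x 130 (y) x 18 mm outside, walls and floor 4 mm. Origin: centre of the underside.
- tray_floor (a point): centre of the tray's inner floor, 4 mm above the bench; axes as the tray's
- dish: round steel parts dish fixed on the bench, for the screws that bind: 138 mm across the rim, 20 mm high, flat floor about 116 mm across, 4 mm thick. Origin: centre of the underside.
- dish_floor (a point): centre of the dish's inner floor, 4 mm above the bench
- loupe: black stand loupe, 62 x 55 x 17 mm, loose bystander; origin under its centre
- tape_roll_b: small roll of black tape lying flat, 59 x 57 x 19 mm, loose bystander; origin under its centre
- solder_spool: standing spool of solder, 52 x 52 x 56 mm, loose bystander; origin under its centre
Not all that is in view belongs to the job. Leave any yellow look-alike of the nut_1 alone.

How it is judged:
On the way, in this order (a step that is already met when the one before it is completed fails the run):
1. one of the screws has been tried: turned on (beyond 0.33 rad) with its nut sitting in the holder (((horizontal distance between nut_1 and pocket below 0.006 m and z of nut_1 in the frame of pocket below 0.005 m and angle between nut_1's own z axis and vertical below 0.1 rad and value of joint screw_1 above 0.33 rad) or (horizontal distance between nut_2 and pocket below 0.006 m and z of nut_2 in the frame of pocket below 0.005 m and angle between nut_2's own z axis and vertical below 0.1 rad and value of joint screw_2 above 0.33 rad))), for 0.1 s.
2. the other has been tried in the holder too, and one of them has been run up to its stop ((((horizontal distance between nut_1 and pocket below 0.006 m and z of nut_1 in the frame of pocket below 0.005 m and angle between nut_1's own z axis and vertical below 0.1 rad and value of joint screw_1 above 0.33 rad) and value of joint screw_2 above 0.33 rad) or ((horizontal distance between nut_2 and pocket below 0.006 m and z of nut_2 in the frame of pocket below 0.005 m and angle between nut_2's own z axis and vertical below 0.1 rad and value of joint screw_2 above 0.33 rad) and value of joint screw_1 above 0.33 rad)) and value of joint any of screw_1, screw_2 above 2.45 rad), for 0.1 s.
At the end, for the whole second after the job is handed in: Free screw beyond 2.45 rad, its nut upright (0.1 rad) on the tray's floor (5 mm) inside the walls; binding screw beyond 0.33 rad, its nut likewise on the dish's floor within 50 mm of the centre; both let go and at rest; loupe, tape roll, solder spool within 30 mm of their start (((value of joint screw_1 above 2.45 rad and x of nut_1 in the frame of tray_floor between -0.045 and 0.045 m and y of nut_1 in the frame of tray_floor between -0.055 and 0.055 m and z of nut_1 in the frame of tray_floor below 0.005 m and value of joint screw_2 above 0.33 rad and horizontal distance between nut_2 and dish_floor below 0.05 m and z of nut_2 in the frame of dish_floor below 0.005 m) or (value of joint screw_2 above 2.45 rad and x of nut_2 in the frame of tray_floor between -0.045 and 0.045 m and y of nut_2 in the frame of tray_floor between -0.055 and 0.055 m and z of nut_2 in the frame of tray_floor below 0.005 m and value of joint screw_1 above 0.33 rad and horizontal distance between nut_1 and dish_floor below 0.05 m and z of nut_1 in the frame of dish_floor below 0.005 m)) and angle between each of nut_1, nut_2's own z axis and vertical below 0.1 rad and linear speed of each of nut_1, nut_2 below 0.02 m/s and distance of each of loupe, tape_roll_b, solder_spool from where it was at the start of the episode below 0.03 m); the robot touches nothing.
It fails at once if a bystander (loupe, tape roll, solder spool) is shoved or lifted more than 60 mm (distance of any of loupe, tape_roll_b, solder_spool from where it was at the start of the episode above 0.06 m).
It also fails if it takes over 72 s, if anything falls off the work surface, if the arm or the gripper's body presses on something with over 40 N, if the wrist force passes 120 N, or if a joint passes its speed limit or range.

## Working session

There is one attempt and no reset: what is moved stays moved. The work goes in short steps, Python scripts to look and compute and a tool call to move; the robot and the scene stay as the last step left them, time stands still between calls to the robot, and variables do not carry over. Pictures are saved under pics/ and viewed, at most 10 in all, crops included, and the job is handed in when it is done.

Besides the shell and the picture viewer there is one more tool, called after "Call:" by a JSON object that holds its "op" and its "data", one argument or row to a line. apply_moves: Moves the arm, as the interface text tells. Shift numbers are shares of 800 mm and turn numbers shares of pi rad, none past 1 either way. Its arguments: {"type":"object","properties":{"moves":{"type":"array"},"claw":{"type":"number"},"squeeze":{"type":"number"}},"required":["moves"]}

```bash
ls; mkdir -p pics; cat > h.py <<'E'
import numpy as np, cv2
from rig import sensors, get_image, ticket, arm
def world(d, mask=None):
    "world xyz per pixel from the range picture"
    K=d["camera_matrix"]; h,w=d["range_z"].shape
    u,v=np.meshgrid(np.arange(w),np.arange(h))
    dist=rays(d,np.stack([u,v],-1).reshape(-1,2)).reshape(h,w,2)
    z=d["range_z"]; c=np.dstack([dist*z[...,None],z,np.ones_like(z)])
    return (c@np.linalg.inv(d["view"]).T)[...,:3]
def rays(d,px):
    K=d["camera_matrix"]; p=(np.asarray(px,float)-K[:2,2])/K[[0,1],[0,1]]; q=p.copy()
    for _ in range(20): q=p/(1+d["k1"]*(q**2).sum(-1,keepdims=True))
    return q
def proj(d,P):
    c=np.c_[P,np.ones(len(P))]@d["view"].T; s=c[:,:2]/c[:,2:3]
    s=s*(1+d["k1"]*(s**2).sum(1,keepdims=True)); K=d["camera_matrix"]
    return s*K[[0,1],[0,1]]+K[:2,2]
E
python3 - <<'E'
from h import *
for n in("side","top"):
    d=get_image(n); cv2.imwrite(f"pics/{n}0.png",d["image"]); np.savez(f"{n}0.npz",**d)
    print(n,d["camera_matrix"].round(1).tolist(),d["k1"],np.linalg.inv(d["view"]).round(3).tolist(),(d["range_z"]>0).mean())
print(sensors.state()); print(arm.hold_point_z)
E
```

```text
pics
side [[443.9, 0.0, 276.6], [0.0, 443.9, 211.6], [0.0, 0.0, 1.0]] -0.12149225481928076 [[0.914, -0.263, 0.309, 0.068], [-0.405, -0.578, 0.708, -1.256], [-0.007, -0.773, -0.635, 1.024], [0.0, 0.0, 0.0, 1.0]] 0.9894472789115646
top [[437.8, 0.0, 280.8], [0.0, 437.8, 210.0], [0.0, 0.0, 1.0]] -0.0017972257395030922 [[-0.013, -0.986, 0.165, 0.342], [-1.0, 0.013, -0.005, -0.166], [0.003, -0.165, -0.986, 1.188], [0.0, 0.0, 0.0, 1.0]] 0.987108843537415
{'clock': 0.1, 'joints': array([-1.36457847e+00,  1.24457191e-01,  1.65152469e+00, -5.93703955e-06,
        1.36746226e+00, -8.26464367e-02]), 'dq': array([ 0.00046922, -0.00280346, -0.00218941,  0.00014544,  0.00073685,
        0.00031416]), 'effort': array([ 5.18548295e-04, -4.24929285e+01, -3.66655183e+01, -3.94904717e-06,
        3.93610462e-03, -1.86171334e-06]), 'ee_pos': array([ 0.18499313, -0.6225608 ,  0.23017226]), 'tool_rot': array([-9.23801194e-04,  9.89587286e-01,  1.43931048e-01, -6.00628213e-05]), 'ft_force': array([-0.61954475, -0.36404499, -0.00585289]), 'wrist_torque': array([ 0.01528318, -0.030178  , -0.01090096]), 'grasp_force': 0.0, 'grip_width': 0.08553927467995326}
0.0187
```

View pics/top0.png

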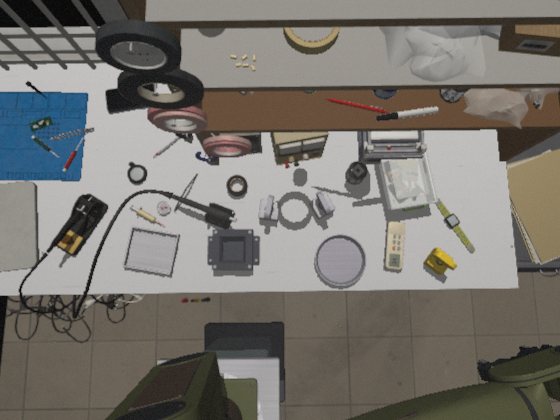

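View pics/side0.png

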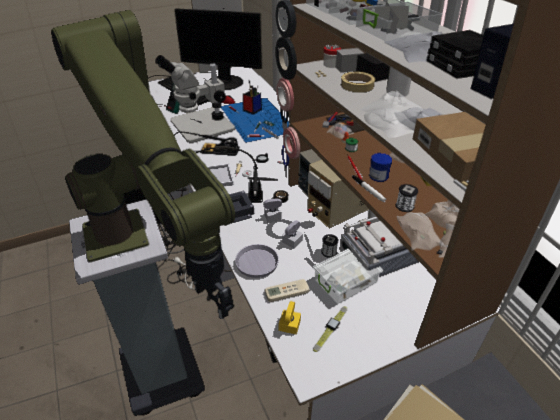

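The top view shows the candidates. Nuts with grey wings are at (268,208) and (323,206). A yellow look-alike at (440,262) is to be left alone. The holder is at (233,250), tray at (153,252), dish at (340,260), tape roll at (237,185), loupe at (137,172) and spool at (357,173). The side view shows the same nuts near (272,208) and (292,232), and the yellow one at (290,320).

I choose the two aluminium ones and check them in a crop while measuring.

```bash
python3 - <<'E'
from h import *
T=dict(np.load("top0.npz")); S=dict(np.load("side0.npz"))
a=cv2.resize(T["image"][150:290,120:380],None,fx=3,fy=3,interpolation=cv2.INTER_CUBIC)
cv2.imwrite("pics/crop1.png",a)
W=world(T); V=world(S)
for n,(u,v) in dict(n1=(268,208),n2=(323,206),ring=(295,193),disc=(300,177),hold=(233,250),tray=(153,252),dish=(340,260),tape=(237,185),tape2=(230,181),loupe=(137,172),spool=(357,173),iron=(218,213),cable=(150,193),shelf=(300,122),table=(280,240),radio=(300,140)).items(): print(n,W[v,u].round(3))
def blob(W,c,r,z0,z1):
    m=(np.hypot(W[...,0]-c[0],W[...,1]-c[1])<r)&(W[...,2]>z0)&(W[...,2]<z1)
    P=W[m]; 
    if len(P)<5: print("few");return
    b=cv2.minAreaRect((P[:,:2]*1000).astype(np.float32)); print(len(P),"mean",P.mean(0).round(4),"rect",np.round(b[0],1),np.round(b[1],1),round(b[2],1),"ztop",np.percentile(P[:,2],[50,97]).round(4))
for nm,(u,v) in dict(n1=(268,208),n2=(323,206)).items():
    for w in(W,V):
        c=W[v,u]; print(nm); blob(w,c,.05,.05,.1); blob(w,c,.055,.012,.045); blob(w,c,.055,.029,.04)
for w in(W,V):
    print("holder"); blob(w,W[250,233],.085,.028,.045); print("tray"); blob(w,W[252,153],.1,.012,.03); print("dish"); blob(w,W[260,340],.09,.013,.03)
E
```

```text
n1 [ 0.534 -0.138  0.077]
n2 [ 0.538 -0.28   0.076]
ring [ 0.589 -0.212  0.001]
disc [ 0.634 -0.227 -0.002]
hold [ 0.432 -0.042  0.01 ]
tray [0.43  0.174 0.006]
dish [ 0.402 -0.329  0.002]
tape [ 0.614 -0.051 -0.002]
tape2 [ 0.621 -0.033  0.017]
loupe [0.651 0.224 0.011]
spool [ 0.629 -0.376  0.055]
iron [ 0.527 -0.006  0.052]
cable [0.585 0.177 0.043]
shelf [ 0.689 -0.215  0.278]
table [ 0.459 -0.168 -0.002]
radio [ 0.678 -0.219  0.189]
n1
144 mean [ 0.5358 -0.1389  0.0742] rect [ 537.7 -138.6] [14.1 65.1] 76.9 ztop [0.0757 0.0801]
272 mean [ 0.536 -0.14   0.032] rect [ 538.  -138.8] [51.9 52.7] 81.9 ztop [0.0325 0.0374]
240 mean [ 0.5372 -0.1399  0.0329] rect [ 538.2 -138.9] [52.  51.4] 83.0 ztop [0.0328 0.0374]
n1
156 mean [ 0.5368 -0.1411  0.0676] rect [ 537.5 -139.3] [25.1 64.4] 82.5 ztop [0.0688 0.0794]
177 mean [ 0.5339 -0.1511  0.0294] rect [ 537.9 -142.3] [50.5 53. ] 82.8 ztop [0.0324 0.0399]
104 mean [ 0.5354 -0.148   0.0342] rect [ 537.9 -142.5] [49.4 52. ] 80.7 ztop [0.0342 0.0379]
n2
166 mean [ 0.5454 -0.2809  0.073 ] rect [ 546.7 -281.6] [63.5 15.1] 25.5 ztop [0.0749 0.
[... 373 characters left out ...]
316 0.0389]
124 mean [ 0.5462 -0.2909  0.0338] rect [ 547.  -282.2] [55.5 50.5] 23.5 ztop [0.0337 0.0387]
holder
1043 mean [ 0.4336 -0.0402  0.0326] rect [444.  -40.7] [106.6 126.1] 89.1 ztop [0.0325 0.037 ]
tray
310 mean [0.4421 0.1807 0.0159] rect [451.4 175.9] [130.8 145.7] 79.7 ztop [0.0159 0.0201]
dish
303 mean [ 0.4018 -0.3296  0.0179] rect [ 402.  -327.1] [133.6 132.6] 88.3 ztop [0.0179 0.023 ]
holder
258 mean [ 0.4622 -0.0429  0.0339] rect [467.3 -41.4] [116.3  91. ] 82.9 ztop [0.0339 0.0395]
tray
93 mean [0.4706 0.1883 0.0174] rect [476.2 179. ] [106.3 151.8] 6.1 ztop [0.0172 0.0234]
dish
243 mean [ 0.4051 -0.3173  0.018 ] rect [ 402.1 -325.7] [140.4 135.2] 44.9 ztop [0.018  0.0238]
```

View pics/crop1.png

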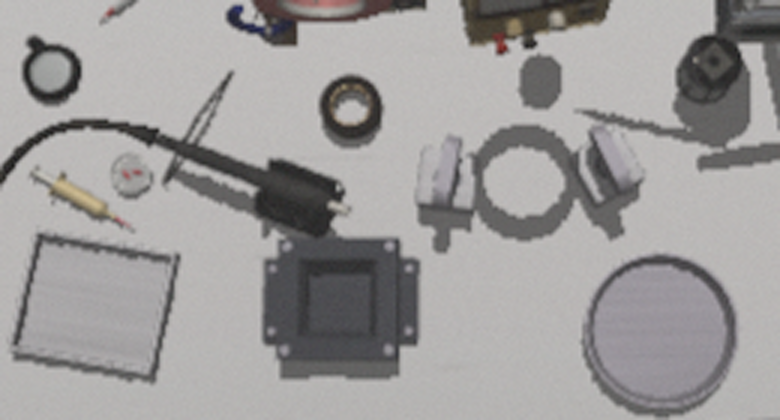

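The crop confirms two grey wing screws at crop (447,175) and (605,165), with only a ring shadow between them. A soldering iron stand sits close behind the holder. Next I refine the holder, tray and wing poses and the nearby obstacle heights.

```bash
python3 - <<'E'
from h import *
T=dict(np.load("top0.npz")); S=dict(np.load("side0.npz"))
W=world(T); V=world(S)
def rect(P,lab):
    b=cv2.minAreaRect((P[:,:2]*1000).astype(np.float32)); print(lab,len(P),np.round(b[0],1),np.round(b[1],1),round(b[2],1))
for w in (W,V):
    x,y,z=w[...,0],w[...,1],w[...,2]
    near=(abs(x-.434)<.045)&(abs(y+.04)<.045)
    rect(w[near&(z<.022)],"floor<22"); rect(w[near&(z<.028)],"mouth<28")
    b=(abs(x-.434)<.075)&(abs(y+.04)<.085)&(z>.028)&(z<.04)&(x<.485); rect(w[b],"block")
    f=(abs(x-.434)<.038)&(abs(y+.04)<.09)&(z>.003); rect(w[f],"foot+")
    P=w[(abs(x-.434)<.02)&(abs(y+.04)<.02)]; print("pocket z",np.median(P[:,2]))
    print("bench z",np.median(w[(abs(x-.46)<.03)&(abs(y+.18)<.03)][:,2]))
    t=(abs(x-.435)<.09)&(abs(y-.178)<.085)&(z>.011)&(z<.03)&~((x>.475)&(y>.21)); rect(w[t],"tray")
    for c,a in(((.5376,-.139),0),((.5467,-.2818),0)):
        m=(np.hypot(x-c[0],y-c[1])<.04)&(z>.071)&(z<.09); q=w[m]; e,vv=np.linalg.eigh(np.cov(q[:,:2].T)); v=vv[:,1]; print("wing",q.mean(0).round(4),np.degrees(np.arctan2(v[1],v[0])).round(1))
    for X,Y,l in((.52,0,"iron"),(.54,-.08,"betw"),(.5,.1,"betw2")):
        m=(abs(x-X)<.06)&(abs(y-Y)<.05); print(l,w[m][:,2].max().round(3))
    for h in (.06,.1,.2,.4,.6):
        m=(z>h)&(y>-.4)&(y<.25)&(x>.3); print("h",h,"min x",np.percentile(x[m],1).round(3) if m.any() else None)
E
```

```text
floor<22 451 [433.3 -40.3] [58.8 55.9] 89.9
mouth<28 566 [430.9 -43.3] [74.2 85.6] 8.2
block 1028 [432.6 -40.6] [106.5 103.3] 89.3
foot+ 1434 [433.8 -40.8] [ 75.9 178. ] 0.2
pocket z 0.01091333339959022
bench z -0.001116976513243717
tray 299 [450.5 175.9] [131.  143.7] 79.5
wing [ 0.5377 -0.1384  0.0763] 166.4
wing [ 0.5467 -0.2816  0.0762] -155.9
iron 0.066
betw 0.078
betw2 0.058
h 0.06 min x 0.342
h 0.1 min x 0.342
h 0.2 min x 0.342
h 0.4 min x 0.342
h 0.6 min x 0.342
floor<22 350 [434.2 -40. ] [89.7 89.6] 0.3
mouth<28 378 [434.2 -40. ] [89.7 89.6] 0.3
block 230 [453.5 -39.3] [113.6  69.2] 86.0
foot+ 412 [443.2 -54.1] [144.1  62.3] 84.1
pocket z -0.9347739495830298
bench z -0.0015643141748087341
tray 85 [473.8 178.7] [101.4 151.8] 6.1
wing [ 0.5369 -0.1384  0.0765] 167.6
wing [ 0.5462 -0.2828  0.077 ] -157.2
iron 0.065
betw 0.079
betw2 0.057
h 0.06 min x 0.558
h 0.1 min x 0.644
h 0.2 min x 0.645
h 0.4 min x 0.651
h 0.6 min x 0.651
```

```bash
cat >> h.py <<'E'
def go(*wps):
    "print tool-frame shares for waypoints (x,y,z,yaw_deg)"
    s=sensors.state(); p=s["ee_pos"]; w,a,b,c=s["tool_rot"]
    yaw=2*np.arctan2(b,a); 
    X=np.array([np.cos(yaw),np.sin(yaw)]); Y=np.array([X[1],-X[0]])
    print("at",p.round(4),"yaw",np.degrees(yaw).round(1)%360,"j",s["joints"].round(2),"t",round(s["clock"],2),"F",s["ft_force"].round(1),"M",s["wrist_torque"].round(2),"grip",round(s["grip_width"],4),s["grasp_force"])
    for x,y,z,ya in wps:
        d=np.array([x,y])-p[:2]; sp=(yaw-np.radians(ya)+np.pi)%(2*np.pi)-np.pi
        print(f"tx {d@X/.8:.4f} ty {d@Y/.8:.4f} tz {(p[2]-z)/.8:.4f} spin {sp/np.pi:.4f}")
E
python3 -c "
from h import *
go((.5375,-.1385,.16,167),(.5375,-.1385,.045,167))"
```

```text
at [ 0.185  -0.6226  0.2302] yaw 16.6 j [-1.36  0.12  1.65 -0.    1.37 -0.08] t 0.1 F [-0.6 -0.4 -0. ] M [ 0.02 -0.03 -0.01] grip 0.0855 0.0
tx 0.5947 ty -0.4545 tz 0.0877 spin -0.8358
tx 0.5947 ty -0.4545 tz 0.2315 spin -0.8358
```

Call:
{"op": "apply_moves", "data": {
  "moves": [
    {"tx": 0.5947, "ty": -0.4545, "tz": 0.0877, "spin": -0.8358},
    {"tx": 0.5947, "ty": -0.4545, "tz": 0.0877, "spin": -0.8358},
    {"tx": 0.5947, "ty": -0.4545, "tz": 0.0877, "spin": -0.8358},
    {"tx": 0.5947, "ty": -0.4545, "tz": 0.0877, "spin": -0.8358},
    {"tx": 0.5947, "ty": -0.4545, "tz": 0.0877, "spin": -0.8358},
    {"tx": 0.5947, "ty": -0.4545, "tz": 0.0877, "spin": -0.8358},
    {"tx": 0.5947, "ty": -0.4545, "tz": 0.0877, "spin": -0.8358},
    {"tx": 0.5947, "ty": -0.4545, "tz": 0.0877, "spin": -0.8358},
    {"tx": 0.5947, "ty": -0.4545, "tz": 0.0877, "spin": -0.8358},
    {"tx": 0.5947, "ty": -0.4545, "tz": 0.0877, "spin": -0.8358}
  ],
  "claw": 1
}}

```text
clock: 1.35
ee_pos: [0.5383, -0.1365, 0.1603]
tool_rot: [-0.001, 0.466, 0.885, -0.0]
ft_force: [0.4, -0.0, -0.1]
grip_width: 0.0857
grasp_force: 0.0
```

```bash
python3 -c "
from h import *
go((.5375,-.1385,.16,167),(.5375,-.1385,.045,167))"
```

```text
at [ 0.5383 -0.1365  0.1603] yaw 124.4 j [-0.35 -0.03  1.93  0.    1.24 -0.95] t 1.35 F [ 0.4 -0.  -0.1] M [-0.07  0.06  0.04] grip 0.0857 0.0
tx -0.0016 ty -0.0022 tz 0.0004 spin -0.2364
tx -0.0016 ty -0.0022 tz 0.1441 spin -0.2364
```

Call:
{"op": "apply_moves", "data": {
  "moves": [
    {"tx": -0.0016, "ty": -0.0022, "tz": 0, "spin": -0.2364},
    {"tx": -0.0016, "ty": -0.0022, "tz": 0, "spin": -0.2364},
    {"tx": -0.0016, "ty": -0.0022, "tz": 0, "spin": -0.2364},
    {"tx": -0.0016, "ty": -0.0022, "tz": 0, "spin": -0.2364},
    {"tx": -0.0016, "ty": -0.0022, "tz": 0, "spin": -0.2364},
    {"tx": -0.0016, "ty": -0.0022, "tz": 0, "spin": -0.2364}
  ]
}}

```text
clock: 2.1
ee_pos: [0.5367, -0.141, 0.1609]
tool_rot: [-0.0, 0.119, 0.993, 0.0]
ft_force: [-0.8, 0.3, -0.1]
grip_width: 0.0855
grasp_force: 0.0
```

```bash
python3 -c "
from h import *
go((.5375,-.1385,.045,167))"
```

```text
at [ 0.5367 -0.141   0.1609] yaw 166.4 j [-0.35 -0.03  1.93 -0.    1.24 -1.69] t 2.1 F [-0.8  0.3 -0.1] M [ 0.04 -0.   -0.  ] grip 0.0855 0.0
tx -0.0003 ty 0.0033 tz 0.1448 spin -0.0034
```

Call:
{"op": "apply_moves", "data": {
  "moves": [
    {"tx": -0.0003, "ty": 0.003, "tz": 0.06, "spin": -0.0034},
    {"tx": -0.0003, "ty": 0.003, "tz": 0.11, "spin": -0.0034},
    {"tx": -0.0003, "ty": 0.003, "tz": 0.1448, "spin": -0.0034},
    {"tx": -0.0003, "ty": 0.003, "tz": 0.1448, "spin": -0.0034}
  ]
}}

```text
clock: 2.6
ee_pos: [0.5354, -0.138, 0.0425]
tool_rot: [-0.003, 0.113, 0.994, 0.001]
ft_force: [0.7, 0.0, 1.6]
grip_width: 0.0853
grasp_force: 0.0
```

Call:
{"op": "apply_moves", "data": {
  "moves": [
    {"tz": 0},
    {"tz": 0},
    {"tz": 0},
    {"tz": 0},
    {"tz": 0}
  ],
  "claw": 0,
  "squeeze": 60
}}

```text
schema error: expected keys tx, ty, tz, spin
```

```bash
python3 -c "
from h import *
go((.5375,-.1385,.045,167))"
```

```text
at [ 0.5354 -0.138   0.0425] yaw 167.1 j [-0.35  0.11  2.01  0.    1.03 -1.69] t 2.6 F [0.7 0.  1.6] M [ 0.    0.06 -0.01] grip 0.0853 0.0
tx -0.0027 ty -0.0000 tz -0.0031 spin 0.0003
```

Call:
{"op": "apply_moves", "data": {
  "moves": [
    {"tx": 0, "ty": 0, "tz": 0, "spin": 0},
    {"tx": 0, "ty": 0, "tz": 0, "spin": 0},
    {"tx": 0, "ty": 0, "tz": 0, "spin": 0},
    {"tx": 0, "ty": 0, "tz": 0, "spin": 0},
    {"tx": 0, "ty": 0, "tz": 0, "spin": 0}
  ],
  "claw": 0,
  "squeeze": 60
}}

```text
clock: 3.22
ee_pos: [0.5381, -0.139, 0.0461]
tool_rot: [0.001, 0.112, 0.994, -0.0]
ft_force: [-1.1, 0.6, 3.8]
grip_width: 0.0135
grasp_force: 61.4
```

```bash
python3 -c "
from h import *
go((.5375,-.1385,.045,167))"
```

```text
at [ 0.5381 -0.139   0.0461] yaw 167.1 j [-0.35  0.11  2.   -0.    1.03 -1.7 ] t 3.23 F [-1.1  0.6  3.8] M [-0.03  0.1   0.02] grip 0.0135 61.3936185836792
tx 0.0009 ty 0.0004 tz 0.0014 spin 0.0008
```

```bash
python3 -c "
from h import *
go((.5381,-.139,.125,167.1),(.4335,-.0405,.125,174.6))"
```

```text
at [ 0.5381 -0.139   0.0461] yaw 167.1 j [-0.35  0.11  2.   -0.    1.03 -1.7 ] t 3.23 F [-1.1  0.6  3.8] M [-0.03  0.1   0.02] grip 0.0135 61.3936185836792
tx -0.0000 ty -0.0001 tz -0.0986 spin 0.0002
tx 0.1549 ty 0.0909 tz -0.0986 spin -0.0414
```

Call:
{"op": "apply_moves", "data": {
  "moves": [
    {"tx": 0, "ty": 0, "tz": -0.05, "spin": 0},
    {"tx": 0, "ty": 0, "tz": -0.0986, "spin": 0},
    {"tx": 0.05, "ty": 0.03, "tz": -0.0986, "spin": -0.02},
    {"tx": 0.1, "ty": 0.06, "tz": -0.0986, "spin": -0.0414},
    {"tx": 0.1549, "ty": 0.0909, "tz": -0.0986, "spin": -0.0414},
    {"tx": 0.1549, "ty": 0.0909, "tz": -0.0986, "spin": -0.0414},
    {"tx": 0.1549, "ty": 0.0909, "tz": -0.0986, "spin": -0.0414},
    {"tx": 0.1549, "ty": 0.0909, "tz": -0.0986, "spin": -0.0414}
  ]
}}

```text
clock: 4.22
ee_pos: [0.4338, -0.0409, 0.1245]
tool_rot: [0.0, 0.048, 0.999, -0.0]
ft_force: [0.2, -1.5, -1.5]
grip_width: 0.013
grasp_force: 60.8
```

```bash
python3 - <<'E'
from h import *
d=get_image("side"); cv2.imwrite("pics/side1.png",cv2.resize(d["image"][130:270,170:340],None,fx=4,fy=4,interpolation=cv2.INTER_CUBIC))
V=world(d);W=world(get_image("top"))
for w in(V,W):
    x,y,z=w[...,0],w[...,1],w[...,2]
    m=(np.hypot(x-.4335,y+.0405)<.045)&(z>.07)&(z<.117); P=w[m]; print(m.sum()); 
    if m.sum()>10:
        print(cv2.minAreaRect((P[:,:2]*1000).astype(np.float32)))
        print(np.histogram(P[:,2],8))
go((.4335,-.0405,.1,174.6),(.4335,-.0405,.058,174.6))
E
```

```text
211
((434.0455017089844, -43.51580047607422), (54.19993209838867, 53.76690673828125), 87.07726287841797)
(array([ 1, 15, 21, 24, 16, 23, 45, 66]), array([0.07401223, 0.0793804 , 0.08474856, 0.09011673, 0.0954849 ,
       0.10085307, 0.10622123, 0.1115894 , 0.11695757]))
4
at [ 0.4337 -0.0409  0.1243] yaw 174.5 j [-0.22 -0.28  2.22 -0.    1.21 -1.69] t 4.33 F [ 0.1  0.1 -2.1] M [-0.07  0.02 -0.04] grip 0.0132 60.76307415962219
tx 0.0003 ty 0.0005 tz 0.0304 spin -0.0003
tx 0.0003 ty 0.0005 tz 0.0829 spin -0.0003
```

View pics/side1.png

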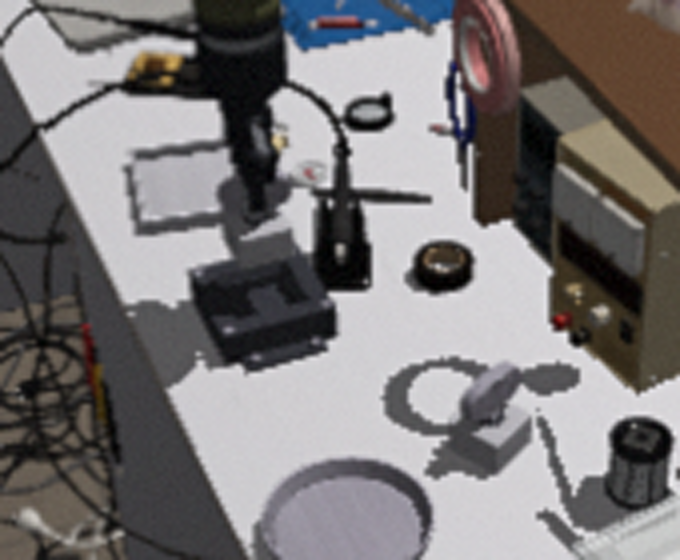

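The picture shows the nut held over the holder: block at crop (258,235), pocket at (265,300). I'll lower it in.

Call:
{"op": "apply_moves", "data": {
  "moves": [
    {"tx": 0.0, "ty": 0.0003, "tz": 0.025, "spin": 0},
    {"tx": 0.0, "ty": 0.0003, "tz": 0.045, "spin": 0},
    {"tx": 0.0, "ty": 0.0003, "tz": 0.055, "spin": 0},
    {"tx": 0.0, "ty": 0.0003, "tz": 0.065, "spin": 0},
    {"tx": 0.0, "ty": 0.0003, "tz": 0.075, "spin": 0},
    {"tx": 0, "ty": 0.0003, "tz": 0.082, "spin": 0},
    {"tx": 0, "ty": 0.0003, "tz": 0.082, "spin": 0}
  ]
}}

```text
clock: 5.2
ee_pos: [0.4332, -0.0401, 0.0587]
tool_rot: [0.0, 0.047, 0.999, -0.0]
ft_force: [0.1, -0.5, -0.8]
grip_width: 0.013
grasp_force: 60.7
```

```bash
python3 -c "
from h import *
go((.4335,-.0405,.058,174.6))"
```

```text
at [ 0.4332 -0.0401  0.0587] yaw 174.6 j [-0.22 -0.19  2.26 -0.    1.07 -1.69] t 5.2 F [ 0.1 -0.5 -0.8] M [0.03 0.01 0.04] grip 0.013 60.70822834968567
tx -0.0004 ty -0.0004 tz 0.0008 spin -0.0000
```

Call:
{"op": "apply_moves", "data": {
  "moves": [
    {"tx": 0, "ty": 0, "tz": 0.002, "spin": 0},
    {"tx": 0, "ty": 0, "tz": 0.002, "spin": 0.04},
    {"tx": 0, "ty": 0, "tz": 0.002, "spin": 0.08},
    {"tx": 0, "ty": 0, "tz": 0.002, "spin": 0.12},
    {"tx": 0, "ty": 0, "tz": 0.002, "spin": 0.15},
    {"tx": 0, "ty": 0, "tz": 0.002, "spin": 0.18},
    {"tx": 0, "ty": 0, "tz": 0.002, "spin": 0.2},
    {"tx": 0, "ty": 0, "tz": 0.002, "spin": 0.2}
  ],
  "squeeze": 20
}}

```text
clock: 6.2
ee_pos: [0.4336, -0.0402, 0.0583]
tool_rot: [0.001, 0.348, 0.937, -0.001]
ft_force: [-2.9, 2.8, 4.8]
grip_width: 0.0131
grasp_force: 147.1
```

```bash
python3 -c "
from h import *
go((.4335,-.0405,.058,174.6))"
```

```text
at [ 0.4336 -0.0402  0.0583] yaw 139.2 j [-0.21 -0.19  2.26 -0.    1.06 -1.07] t 6.2 F [-2.9  2.8  4.8] M [0.48 0.36 3.36] grip 0.0131 147.13710375130177
tx -0.0002 ty -0.0004 tz 0.0004 spin -0.1965
```

Call:
{"op": "apply_moves", "data": {
  "moves": [
    {"tx": 0, "ty": 0, "tz": 0, "spin": -0.02},
    {"tx": 0, "ty": 0, "tz": 0, "spin": -0.04},
    {"tx": 0, "ty": 0, "tz": 0, "spin": -0.06},
    {"tx": 0, "ty": 0, "tz": 0, "spin": -0.06}
  ]
}}

```text
clock: 6.7
ee_pos: [0.4333, -0.04, 0.0581]
tool_rot: [0.0, 0.264, 0.965, 0.0]
ft_force: [-3.8, 0.2, 6.6]
grip_width: 0.0132
grasp_force: 62.1
```

Call:
{"op": "apply_moves", "data": {
  "moves": [
    {"tx": 0, "ty": 0, "tz": 0, "spin": 0},
    {"tx": 0, "ty": 0, "tz": 0, "spin": 0},
    {"tx": 0, "ty": 0, "tz": 0, "spin": 0},
    {"tx": 0, "ty": 0, "tz": -0.07, "spin": 0},
    {"tx": -0.07, "ty": 0, "tz": -0.14, "spin": 0},
    {"tx": -0.15, "ty": 0, "tz": -0.15, "spin": 0},
    {"tx": -0.2, "ty": 0, "tz": -0.15, "spin": 0},
    {"tx": -0.2, "ty": 0, "tz": -0.15, "spin": 0}
  ],
  "claw": 1
}}

```text
clock: 7.7
ee_pos: [0.5731, -0.1234, 0.1765]
tool_rot: [-0.0, 0.265, 0.964, -0.0]
ft_force: [0.0, 0.7, -1.3]
grip_width: 0.0853
grasp_force: 0.0
```

```bash
python3 - <<'E'
from h import *
d=get_image("top"); cv2.imwrite("pics/top2.png",cv2.resize(d["image"][150:290,120:380],None,fx=3,fy=3,interpolation=cv2.INTER_CUBIC))
V=world(get_image("side"));W=world(d)
for w in(W,V):
    x,y,z=w[...,0],w[...,1],w[...,2]
    for z0,z1 in((.08,.1),(.06,.1),(.04,.052)):
        m=(np.hypot(x-.4335,y+.0405)<.045)&(z>z0)&(z<z1); P=w[m]
        if m.sum()>10: print(z0,m.sum(),P.mean(0).round(4),cv2.minAreaRect((P[:,:2]*1000).astype(np.float32)))
go((.4335,-.0405,.058,174.6))
E
```

```text
0.08 78 [ 0.433  -0.0411  0.0874] ((432.96533203125, -38.69158935546875), (22.36670684814453, 61.288639068603516), 63.94487380981445)
0.06 155 [ 0.4323 -0.0427  0.0793] ((433.24029541015625, -39.412384033203125), (23.01035499572754, 64.43795776367188), 60.82848358154297)
0.04 112 [ 0.4293 -0.0487  0.0459] ((428.347900390625, -49.58087921142578), (46.22601318359375, 78.13720703125), 58.68648147583008)
at [ 0.5705 -0.1216  0.176 ] yaw 149.4 j [-0.3   0.02  1.85  0.    1.27 -1.34] t 7.8 F [-0.2 -1.3  0.6] M [ 0.05 -0.05  0.02] grip 0.0853 0.0
tx 0.1990 ty -0.0000 tz 0.1475 spin -0.1402
```

View pics/top2.png

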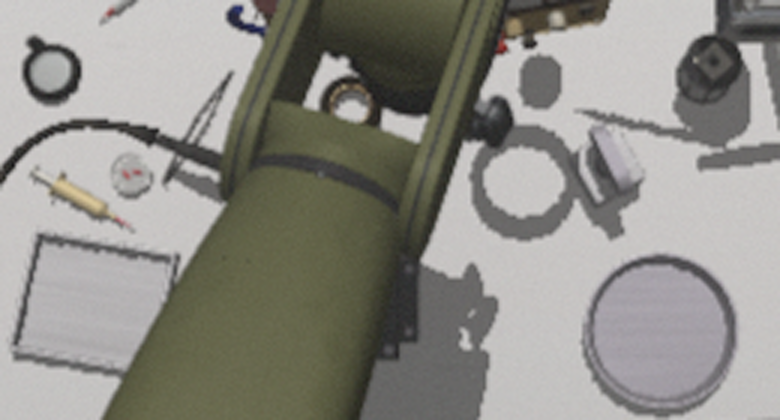

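The arm blocks the top view here. The side depth gives the wing at about 152°, and the turn met 3.4 N m near 26°, so nut_1 binds and goes to the dish.

```bash
python3 -c "
from h import *
go((.4335,-.0405,.16,152),(.4335,-.0405,.058,152))"
```

```text
at [ 0.5705 -0.1216  0.176 ] yaw 149.4 j [-0.3   0.02  1.85  0.    1.27 -1.34] t 7.8 F [-0.2 -1.3  0.6] M [ 0.05 -0.05  0.02] grip 0.0853 0.0
tx 0.1990 ty -0.0000 tz 0.0200 spin -0.0146
tx 0.1990 ty -0.0000 tz 0.1475 spin -0.0146
```

Call:
{"op": "apply_moves", "data": {
  "moves": [
    {"tx": 0.07, "ty": 0, "tz": 0.02, "spin": -0.0146},
    {"tx": 0.14, "ty": 0, "tz": 0.02, "spin": -0.0146},
    {"tx": 0.199, "ty": 0, "tz": 0.02, "spin": -0.0146},
    {"tx": 0.199, "ty": 0, "tz": 0.02, "spin": -0.0146},
    {"tx": 0.199, "ty": 0, "tz": 0.04, "spin": -0.0146},
    {"tx": 0.199, "ty": 0, "tz": 0.09, "spin": -0.0146},
    {"tx": 0.199, "ty": 0, "tz": 0.13, "spin": -0.0146},
    {"tx": 0.199, "ty": 0, "tz": 0.1475, "spin": -0.0146},
    {"tx": 0.199, "ty": 0, "tz": 0.1475, "spin": -0.0146}
  ]
}}

```text
clock: 8.93
ee_pos: [0.4332, -0.0406, 0.0578]
tool_rot: [-0.001, 0.242, 0.97, -0.0]
ft_force: [-0.9, 0.2, -0.5]
grip_width: 0.0856
grasp_force: 0.0
```

Call:
{"op": "apply_moves", "data": {
  "moves": [
    {"tx": 0, "ty": 0, "tz": 0, "spin": 0},
    {"tx": 0, "ty": 0, "tz": 0, "spin": 0},
    {"tx": 0, "ty": 0, "tz": 0, "spin": 0},
    {"tx": 0, "ty": 0, "tz": 0, "spin": 0},
    {"tx": 0, "ty": 0, "tz": 0, "spin": 0}
  ],
  "claw": 0,
  "squeeze": 60
}}

```text
clock: 9.55
ee_pos: [0.4342, -0.0406, 0.0597]
tool_rot: [0.001, 0.242, 0.97, 0.0]
ft_force: [-0.2, 0.5, 4.0]
grip_width: 0.0131
grasp_force: 58.8
```

```bash
python3 -c "
from h import *
go((.4335,-.0405,.13,152),(.402,-.327,.13,152),(.402,-.327,.051,152))"
```

```text
at [ 0.4342 -0.0406  0.0597] yaw 152.0 j [-0.22 -0.19  2.26  0.    1.07 -1.3 ] t 9.55 F [-0.2  0.5  4. ] M [0.07 0.04 0.02] grip 0.0131 58.838242292404175
tx 0.0008 ty -0.0003 tz -0.0879 spin 0.0001
tx -0.1324 ty -0.3351 tz -0.0879 spin 0.0001
tx -0.1324 ty -0.3351 tz 0.0108 spin 0.0001
```

Call:
{"op": "apply_moves", "data": {
  "moves": [
    {"tx": 0, "ty": 0, "tz": -0.05, "spin": 0},
    {"tx": 0, "ty": 0, "tz": -0.0879, "spin": 0},
    {"tx": -0.02, "ty": -0.05, "tz": -0.0879, "spin": 0},
    {"tx": -0.045, "ty": -0.115, "tz": -0.0879, "spin": 0},
    {"tx": -0.072, "ty": -0.182, "tz": -0.0879, "spin": 0},
    {"tx": -0.098, "ty": -0.248, "tz": -0.0879, "spin": 0},
    {"tx": -0.119, "ty": -0.302, "tz": -0.0879, "spin": 0},
    {"tx": -0.1324, "ty": -0.3351, "tz": -0.0879, "spin": 0},
    {"tx": -0.1324, "ty": -0.3351, "tz": -0.0879, "spin": 0},
    {"tx": -0.1324, "ty": -0.3351, "tz": -0.0879, "spin": 0}
  ]
}}

```text
clock: 10.8
ee_pos: [0.4011, -0.3261, 0.1285]
tool_rot: [-0.001, 0.242, 0.97, 0.001]
ft_force: [-0.3, 0.4, -2.1]
grip_width: 0.0128
grasp_force: 59.6
```

```bash
python3 -c "
from h import *
go((.402,-.327,.0525,152))"
```

```text
at [ 0.4011 -0.3261  0.1285] yaw 152.0 j [-0.79 -0.08  2.04  0.    1.19 -1.87] t 10.8 F [-0.3  0.4 -2.1] M [-0.03 -0.01  0.01] grip 0.0128 59.561827182769775
tx -0.0015 ty -0.0005 tz 0.0950 spin 0.0001
```

Call:
{"op": "apply_moves", "data": {
  "moves": [
    {"tx": 0, "ty": 0, "tz": 0.04, "spin": 0},
    {"tx": 0, "ty": 0, "tz": 0.07, "spin": 0},
    {"tx": 0, "ty": 0, "tz": 0.085, "spin": 0},
    {"tx": 0, "ty": 0, "tz": 0.093, "spin": 0},
    {"tx": 0, "ty": 0, "tz": 0.097, "spin": 0},
    {"tx": 0, "ty": 0, "tz": 0.097, "spin": 0}
  ]
}}

```text
clock: 11.55
ee_pos: [0.4019, -0.3273, 0.0524]
tool_rot: [0.001, 0.242, 0.97, -0.0]
ft_force: [-0.2, -0.1, -2.3]
grip_width: 0.0133
grasp_force: 59.6
```

Call:
{"op": "apply_moves", "data": {
  "moves": [
    {"tx": 0, "ty": 0, "tz": 0.0015, "spin": 0},
    {"tx": 0, "ty": 0, "tz": 0.002, "spin": 0}
  ]
}}

```text
clock: 11.8
ee_pos: [0.4023, -0.3277, 0.0518]
tool_rot: [0.001, 0.242, 0.97, -0.0]
ft_force: [-0.9, 2.4, 7.1]
grip_width: 0.0134
grasp_force: 60.8
```

Call:
{"op": "apply_moves", "data": {
  "moves": [
    {"tx": 0, "ty": 0, "tz": 0, "spin": 0},
    {"tx": 0, "ty": 0, "tz": 0, "spin": 0},
    {"tx": 0, "ty": 0, "tz": 0, "spin": 0},
    {"tx": 0, "ty": 0, "tz": -0.03, "spin": 0},
    {"tx": 0, "ty": 0, "tz": -0.1, "spin": 0},
    {"tx": 0, "ty": 0, "tz": -0.14, "spin": 0},
    {"tx": 0, "ty": 0, "tz": -0.14, "spin": 0}
  ],
  "claw": 1
}}

```text
clock: 12.68
ee_pos: [0.403, -0.3285, 0.1658]
tool_rot: [0.003, 0.242, 0.97, -0.002]
ft_force: [0.1, 0.7, -0.5]
grip_width: 0.0854
grasp_force: 0.0
```

```bash
python3 -c "
from h import *
go((.5465,-.282,.16,204),(.5465,-.282,.045,204))"
```

```text
at [ 0.403  -0.3285  0.1658] yaw 152.0 j [-0.79 -0.12  2.01 -0.    1.25 -1.87] t 12.68 F [ 0.1  0.7 -0.5] M [-0.02  0.01 -0.05] grip 0.0854 0.0
tx -0.1311 ty 0.1355 tz 0.0072 spin -0.2888
tx -0.1311 ty 0.1355 tz 0.1510 spin -0.2888
```

Call:
{"op": "apply_moves", "data": {
  "moves": [
    {"tx": -0.06, "ty": 0.065, "tz": 0.007, "spin": -0.06},
    {"tx": -0.1311, "ty": 0.1355, "tz": 0.007, "spin": -0.12},
    {"tx": -0.1311, "ty": 0.1355, "tz": 0.007, "spin": -0.18},
    {"tx": -0.1311, "ty": 0.1355, "tz": 0.007, "spin": -0.24},
    {"tx": -0.1311, "ty": 0.1355, "tz": 0.007, "spin": -0.287},
    {"tx": -0.1311, "ty": 0.1355, "tz": 0.007, "spin": -0.287},
    {"tx": -0.1311, "ty": 0.1355, "tz": 0.007, "spin": -0.287},
    {"tx": -0.1311, "ty": 0.1355, "tz": 0.007, "spin": -0.287}
  ]
}}

```text
clock: 13.68
ee_pos: [0.5447, -0.2804, 0.1561]
tool_rot: [-0.0, -0.205, 0.979, 0.0]
ft_force: [0.2, -0.2, -0.4]
grip_width: 0.0853
grasp_force: 0.0
```

```bash
python3 -c "
from h import *
V=world(get_image('side'))
x,y,z=np.moveaxis(V,-1,0)
for z0,z1 in((.055,.09),(.03,.045)):
    m=(np.hypot(x-.402,y+.327)<.045)&(z>z0)&(z<z1);P=V[m];print(m.sum(),P.mean(0).round(3),cv2.minAreaRect((P[:,:2]*1000).astype(np.float32)))
go((.5465,-.282,.045,203.5))"
```

```text
187 [ 0.401 -0.33   0.072] ((401.09344482421875, -326.85333251953125), (19.87017059326172, 66.73274993896484), 58.52228546142578)
158 [ 0.397 -0.337  0.037] ((400.9055480957031, -329.3416442871094), (51.244327545166016, 51.78192138671875), 85.88080596923828)
at [ 0.5448 -0.2804  0.1563] yaw 203.6 j [-0.56  0.1   1.81  0.    1.24 -2.55] t 13.72 F [-0.1 -0.4  0.5] M [ 0.   -0.03 -0.02] grip 0.0854 0.0
tx -0.0012 ty -0.0026 tz 0.1391 spin 0.0007
```

Call:
{"op": "apply_moves", "data": {
  "moves": [
    {"tx": -0.0012, "ty": -0.0024, "tz": 0.05, "spin": 0},
    {"tx": -0.0012, "ty": -0.0024, "tz": 0.1, "spin": 0},
    {"tx": -0.0012, "ty": -0.0024, "tz": 0.138, "spin": 0},
    {"tx": -0.0012, "ty": -0.0024, "tz": 0.138, "spin": 0}
  ]
}}

```text
clock: 14.22
ee_pos: [0.5445, -0.2805, 0.043]
tool_rot: [-0.002, -0.205, 0.979, 0.002]
ft_force: [0.1, -0.2, 0.9]
grip_width: 0.0854
grasp_force: 0.0
```

Call:
{"op": "apply_moves", "data": {
  "moves": [
    {"tx": 0, "ty": 0, "tz": 0, "spin": 0},
    {"tx": 0, "ty": 0, "tz": 0, "spin": 0},
    {"tx": 0, "ty": 0, "tz": 0, "spin": 0},
    {"tx": 0, "ty": 0, "tz": 0, "spin": 0},
    {"tx": 0, "ty": 0, "tz": 0, "spin": 0}
  ],
  "claw": 0,
  "squeeze": 60
}}

```text
clock: 14.85
ee_pos: [0.5471, -0.2821, 0.047]
tool_rot: [0.0, -0.205, 0.979, -0.0]
ft_force: [-0.3, -1.0, 3.5]
grip_width: 0.013
grasp_force: 60.3
```

```bash
python3 -c "
from h import *
go((.5465,-.282,.13,203.5),(.4335,-.0405,.13,177.5))"
```

```text
at [ 0.5471 -0.2821  0.047 ] yaw 203.7 j [-0.56  0.23  1.86  0.    1.05 -2.55] t 14.85 F [-0.3 -1.   3.5] M [0.17 0.08 0.05] grip 0.013 60.269129276275635
tx 0.0006 ty 0.0004 tz -0.1037 spin 0.0010
tx 0.0088 ty 0.3336 tz -0.1037 spin 0.1454
```

Call:
{"op": "apply_moves", "data": {
  "moves": [
    {"tx": 0, "ty": 0, "tz": -0.05, "spin": 0},
    {"tx": 0, "ty": 0, "tz": -0.1037, "spin": 0},
    {"tx": 0.002, "ty": 0.06, "tz": -0.1037, "spin": 0.04},
    {"tx": 0.004, "ty": 0.13, "tz": -0.1037, "spin": 0.08},
    {"tx": 0.006, "ty": 0.2, "tz": -0.1037, "spin": 0.12},
    {"tx": 0.007, "ty": 0.26, "tz": -0.1037, "spin": 0.1454},
    {"tx": 0.008, "ty": 0.31, "tz": -0.1037, "spin": 0.1454},
    {"tx": 0.0088, "ty": 0.3336, "tz": -0.1037, "spin": 0.1454},
    {"tx": 0.0088, "ty": 0.3336, "tz": -0.1037, "spin": 0.1454},
    {"tx": 0.0088, "ty": 0.3336, "tz": -0.1037, "spin": 0.1454}
  ]
}}

```text
clock: 16.1
ee_pos: [0.4335, -0.0409, 0.1292]
tool_rot: [0.0, 0.022, 1.0, -0.0]
ft_force: [0.9, -0.3, -3.0]
grip_width: 0.0127
grasp_force: 59.7
```

```bash
python3 -c "
from h import *
V=world(get_image('side'))
x,y,z=np.moveaxis(V,-1,0)
m=(np.hypot(x-.4335,y+.0405)<.045)&(z>.09)&(z<.125);P=V[m];print(m.sum(),P.mean(0).round(3),cv2.minAreaRect((P[:,:2]*1000).astype(np.float32)))
go((.4335,-.0405,.06,177.5))"
```

```text
196 [ 0.431 -0.054  0.11 ] ((435.40081787109375, -45.02751922607422), (54.300418853759766, 55.369384765625), 0.9862932562828064)
at [ 0.4335 -0.0411  0.1292] yaw 177.5 j [-0.22 -0.29  2.21 -0.    1.22 -1.74] t 16.15 F [-0.2 -0.6 -2.7] M [-0.03  0.01  0.01] grip 0.013 59.728310108184814
tx 0.0001 ty 0.0007 tz 0.0865 spin -0.0003
```

Call:
{"op": "apply_moves", "data": {
  "moves": [
    {"tx": 0, "ty": 0.0006, "tz": 0.03, "spin": 0},
    {"tx": 0, "ty": 0.0006, "tz": 0.05, "spin": 0},
    {"tx": 0, "ty": 0.0006, "tz": 0.06, "spin": 0},
    {"tx": 0, "ty": 0.0006, "tz": 0.07, "spin": 0},
    {"tx": 0, "ty": 0.0006, "tz": 0.08, "spin": 0},
    {"tx": 0, "ty": 0.0006, "tz": 0.087, "spin": 0},
    {"tx": 0, "ty": 0.0006, "tz": 0.088, "spin": 0},
    {"tx": 0, "ty": 0.0006, "tz": 0.088, "spin": 0}
  ]
}}

```text
clock: 17.15
ee_pos: [0.4332, -0.0398, 0.0591]
tool_rot: [0.0, 0.022, 1.0, -0.0]
ft_force: [-1.0, -0.8, 0.4]
grip_width: 0.0129
grasp_force: 60.2
```

Call:
{"op": "apply_moves", "data": {
  "moves": [
    {"tx": 0, "ty": 0, "tz": 0.001, "spin": 0.02},
    {"tx": 0, "ty": 0, "tz": 0.001, "spin": 0.06},
    {"tx": 0, "ty": 0, "tz": 0.001, "spin": 0.11},
    {"tx": 0, "ty": 0, "tz": 0.001, "spin": 0.15},
    {"tx": 0, "ty": 0, "tz": 0.001, "spin": 0.18},
    {"tx": 0, "ty": 0, "tz": 0.001, "spin": 0.2},
    {"tx": 0, "ty": 0, "tz": 0.001, "spin": 0.2}
  ],
  "squeeze": 20
}}

```text
clock: 18.02
ee_pos: [0.4341, -0.0394, 0.059]
tool_rot: [0.001, 0.329, 0.944, 0.001]
ft_force: [0.3, 3.0, 4.4]
grip_width: 0.0131
grasp_force: 60.7
```

```bash
python3 -c "
from h import *
go()"
```

```text
at [ 0.4341 -0.0394  0.059 ] yaw 141.5 j [-0.21 -0.19  2.26  0.    1.06 -1.11] t 18.02 F [0.3 3.  4.4] M [0.49 0.03 0.03] grip 0.0131 60.65217196941376
```

It turns freely past 0.45 rad with almost no torque, so nut_2 is the free one. I'll keep turning.

Call:
{"op": "apply_moves", "data": {
  "moves": [
    {"tx": 0, "ty": 0, "tz": 0, "spin": 0.05},
    {"tx": 0, "ty": 0, "tz": 0, "spin": 0.1},
    {"tx": 0, "ty": 0, "tz": 0, "spin": 0.155},
    {"tx": 0, "ty": 0, "tz": 0, "spin": 0.21},
    {"tx": 0, "ty": 0, "tz": 0, "spin": 0.265},
    {"tx": 0, "ty": 0, "tz": 0, "spin": 0.32},
    {"tx": 0, "ty": 0, "tz": 0, "spin": 0.375},
    {"tx": 0, "ty": 0, "tz": 0, "spin": 0.43},
    {"tx": 0, "ty": 0, "tz": 0, "spin": 0.485},
    {"tx": 0, "ty": 0, "tz": 0, "spin": 0.53}
  ]
}}

```text
clock: 19.27
ee_pos: [0.4349, -0.0402, 0.0591]
tool_rot: [0.002, 0.921, 0.39, 0.002]
ft_force: [2.0, 0.4, 2.0]
grip_width: 0.013
grasp_force: 60.4
```

Call:
{"op": "apply_moves", "data": {
  "moves": [
    {"tx": 0, "ty": 0, "tz": 0, "spin": 0.03},
    {"tx": 0, "ty": 0, "tz": 0, "spin": 0.06},
    {"tx": 0, "ty": 0, "tz": 0, "spin": 0.085},
    {"tx": 0, "ty": 0, "tz": 0, "spin": 0.085}
  ]
}}

```text
clock: 19.77
ee_pos: [0.4346, -0.0403, 0.0591]
tool_rot: [0.001, 0.964, 0.267, 0.002]
ft_force: [2.7, -0.3, 2.8]
grip_width: 0.0134
grasp_force: 60.5
```

```bash
python3 -c "
from h import *
go((.4335,-.0405,.059,22.5))"
```

```text
at [ 0.4346 -0.0403  0.0591] yaw 30.9 j [-0.22 -0.19  2.26 -0.    1.06  0.82] t 19.77 F [ 2.7 -0.3  2.8] M [-0.18 -0.45 -0.02] grip 0.0134 60.48994302749634
tx -0.0014 ty -0.0005 tz 0.0001 spin 0.0467
```

Now on to the stop in small steps.

Call:
{"op": "apply_moves", "data": {
  "moves": [
    {"tx": 0, "ty": 0, "tz": 0, "spin": 0.02},
    {"tx": 0, "ty": 0, "tz": 0, "spin": 0.035},
    {"tx": 0, "ty": 0, "tz": 0, "spin": 0.05},
    {"tx": 0, "ty": 0, "tz": 0, "spin": 0.065},
    {"tx": 0, "ty": 0, "tz": 0, "spin": 0.075},
    {"tx": 0, "ty": 0, "tz": 0, "spin": 0.075}
  ]
}}

```text
clock: 20.52
ee_pos: [0.4353, -0.0403, 0.0592]
tool_rot: [0.001, 0.988, 0.151, 0.003]
ft_force: [5.5, -1.7, 1.7]
grip_width: 0.0132
grasp_force: 60.4
```

```bash
python3 -c "
from h import *
go((.4335,-.0405,.059,22.5))"
```

```text
at [ 0.4353 -0.0403  0.0592] yaw 17.4 j [-0.22 -0.19  2.26 -0.    1.06  1.05] t 20.52 F [ 5.5 -1.7  1.7] M [-0.3  -1.08  0.27] grip 0.0132 60.3984135389328
tx -0.0023 ty -0.0004 tz 0.0003 spin -0.0282
```

Call:
{"op": "apply_moves", "data": {
  "moves": [
    {"tx": 0, "ty": 0, "tz": 0, "spin": 0.015},
    {"tx": 0, "ty": 0, "tz": 0, "spin": 0.025},
    {"tx": 0, "ty": 0, "tz": 0, "spin": 0.03},
    {"tx": 0, "ty": 0, "tz": 0, "spin": 0.03}
  ]
}}

```text
clock: 21.02
ee_pos: [0.4356, -0.04, 0.0593]
tool_rot: [0.001, 0.994, 0.108, 0.003]
ft_force: [6.7, 1.4, 1.4]
grip_width: 0.0132
grasp_force: 87.3
```

```bash
python3 -c "
from h import *
go((.4335,-.0405,.059,18))"
```

```text
at [ 0.4356 -0.04    0.0593] yaw 12.4 j [-0.21 -0.19  2.26 -0.    1.06  1.14] t 21.02 F [6.7 1.4 1.4] M [ 0.19 -1.26  2.14] grip 0.0132 87.34594294801354
tx -0.0027 ty 0.0000 tz 0.0004 spin -0.0311
```

Firm stop reached at 2.1 N m. I'll relax slightly, then work out the tray centre.

Call:
{"op": "apply_moves", "data": {
  "moves": [
    {"tx": 0, "ty": 0, "tz": 0, "spin": -0.015},
    {"tx": 0, "ty": 0, "tz": 0, "spin": -0.025},
    {"tx": 0, "ty": 0, "tz": 0, "spin": -0.025},
    {"tx": 0, "ty": 0, "tz": 0, "spin": -0.025}
  ],
  "squeeze": 60
}}

```text
clock: 21.52
ee_pos: [0.4356, -0.0399, 0.0593]
tool_rot: [0.001, 0.99, 0.144, 0.003]
ft_force: [6.5, -0.1, 0.7]
grip_width: 0.0127
grasp_force: 60.4
```

```bash
python3 - <<'E'
from h import *
T=dict(np.load("top0.npz"))
px=np.array([(42,235),(178,257),(153,378),(15,352)])/3+[120,150]
q=rays(T,px); M=np.linalg.inv(T["view"]); d=np.c_[q,np.ones(4)]@M[:3,:3].T; o=M[:3,3]
P=o+d*((.018-o[2])/d[:,2])[:,None]; print(P.round(3).tolist(),P.mean(0).round(4),np.linalg.norm(np.diff(P,axis=0),axis=1).round(3))
c=P.mean(0)
W=world(T); m=(np.hypot(W[...,0]-c[0],W[...,1]-c[1])<.04); print(np.median(W[m][:,2]))
go((c[0],c[1],.13,15),(.435,-.04,.13,15))
E
```

```text
[[0.494, 0.224, 0.018], [0.472, 0.101, 0.018], [0.365, 0.121, 0.018], [0.39, 0.243, 0.018]] [0.4302 0.1723 0.018 ] [0.124 0.108 0.125]
0.002431895488375524
at [ 0.4356 -0.0399  0.0593] yaw 16.5 j [-0.21 -0.19  2.26  0.    1.06  1.07] t 21.52 F [ 6.5 -0.1  0.7] M [-0.05 -1.26  0.22] grip 0.0127 60.39023280143738
tx 0.0689 ty -0.2563 tz -0.0884 spin 0.0084
tx -0.0007 ty -0.0001 tz -0.0884 spin 0.0084
```

Call:
{"op": "apply_moves", "data": {
  "moves": [
    {"tx": 0, "ty": 0, "tz": -0.03, "spin": 0},
    {"tx": 0, "ty": 0, "tz": -0.0884, "spin": 0},
    {"tx": 0, "ty": 0, "tz": -0.0884, "spin": 0},
    {"tx": 0.015, "ty": -0.06, "tz": -0.0884, "spin": 0},
    {"tx": 0.034, "ty": -0.13, "tz": -0.0884, "spin": 0},
    {"tx": 0.053, "ty": -0.2, "tz": -0.0884, "spin": 0},
    {"tx": 0.065, "ty": -0.24, "tz": -0.0884, "spin": 0},
    {"tx": 0.0689, "ty": -0.2563, "tz": -0.0884, "spin": 0},
    {"tx": 0.0689, "ty": -0.2563, "tz": -0.0884, "spin": 0},
    {"tx": 0.0689, "ty": -0.2563, "tz": -0.0884, "spin": 0}
  ]
}}

```text
clock: 22.78
ee_pos: [0.4276, 0.1715, 0.1278]
tool_rot: [0.0, 0.99, 0.142, -0.001]
ft_force: [-0.1, -0.3, -3.6]
grip_width: 0.0131
grasp_force: 60.1
```

```bash
python3 - <<'E'
from h import *
d=get_image("side"); cv2.imwrite("pics/side3.png",cv2.resize(d["image"][120:280,170:340],None,fx=4,fy=4,interpolation=cv2.INTER_CUBIC)[:600])
go((.430,.173,.0525,16.5))
E
```

```text
at [0.4278 0.1714 0.1281] yaw 16.3 j [ 0.26 -0.22  2.16 -0.    1.2   1.55] t 22.82 F [-0.2 -0.1 -1.8] M [-0.09 -0.05 -0.  ] grip 0.0133 60.06761312484741
tx 0.0032 ty -0.0012 tz 0.0945 spin -0.0010
```

View pics/side3.png

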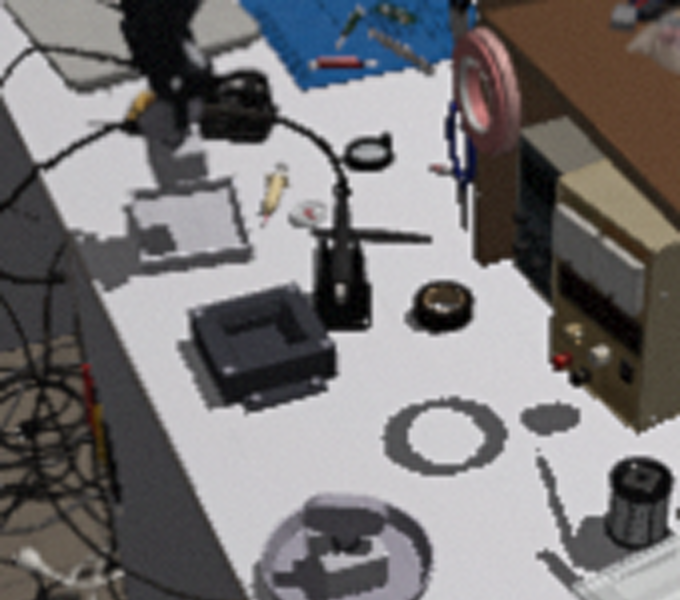

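The nut_2 unit hangs over the tray at crop (178,165). nut_1 stands upright in the dish at (350,560), and the bystanders are undisturbed. Lowering it now.

Call:
{"op": "apply_moves", "data": {
  "moves": [
    {"tx": 0.002, "ty": -0.001, "tz": 0.04, "spin": 0},
    {"tx": 0.002, "ty": -0.001, "tz": 0.07, "spin": 0},
    {"tx": 0.002, "ty": -0.001, "tz": 0.085, "spin": 0},
    {"tx": 0.002, "ty": -0.001, "tz": 0.092, "spin": 0},
    {"tx": 0.002, "ty": -0.001, "tz": 0.095, "spin": 0},
    {"tx": 0.002, "ty": -0.001, "tz": 0.0965, "spin": 0},
    {"tx": 0.002, "ty": -0.001, "tz": 0.097, "spin": 0}
  ]
}}

```text
clock: 23.7
ee_pos: [0.43, 0.1739, 0.052]
tool_rot: [-0.0, 0.99, 0.143, 0.001]
ft_force: [-0.3, 0.5, -0.0]
grip_width: 0.0133
grasp_force: 60.6
```

Call:
{"op": "apply_moves", "data": {
  "moves": [
    {"tx": 0, "ty": 0, "tz": 0.0006, "spin": 0},
    {"tx": 0, "ty": 0, "tz": 0.0012, "spin": 0}
  ]
}}

```text
clock: 23.95
ee_pos: [0.4303, 0.174, 0.0518]
tool_rot: [-0.0, 0.99, 0.143, 0.001]
ft_force: [-1.4, -1.2, 8.3]
grip_width: 0.0131
grasp_force: 61.7
```

Call:
{"op": "apply_moves", "data": {
  "moves": [
    {"tx": 0, "ty": 0, "tz": 0, "spin": 0},
    {"tx": 0, "ty": 0, "tz": 0, "spin": 0},
    {"tx": 0, "ty": 0, "tz": 0, "spin": 0},
    {"tx": 0, "ty": 0, "tz": -0.03, "spin": 0},
    {"tx": 0, "ty": 0, "tz": -0.1, "spin": 0},
    {"tx": 0, "ty": 0, "tz": -0.17, "spin": 0},
    {"tx": 0.0, "ty": 0.07, "tz": -0.22, "spin": 0},
    {"tx": 0, "ty": 0.14, "tz": -0.22, "spin": 0},
    {"tx": 0, "ty": 0.2, "tz": -0.22, "spin": 0},
    {"tx": 0, "ty": 0.2, "tz": -0.22, "spin": 0}
  ],
  "claw": 1
}}

```text
clock: 25.2
ee_pos: [0.4749, 0.0178, 0.226]
tool_rot: [0.0, 0.99, 0.14, -0.0]
ft_force: [-0.4, -0.0, 0.5]
grip_width: 0.0857
grasp_force: 0.0
```

```bash
python3 - <<'E'
from h import *
d=get_image("side"); t=get_image("top")
cv2.imwrite("pics/fin.png",np.vstack([cv2.resize(t["image"][150:290,120:380],(560,300)),cv2.resize(d["image"][120:285,170:340],(309,300)).copy() if 0 else cv2.resize(d["image"][130:290,130:430],(560,300))]))
for w in(world(t),world(d)):
  x,y,z=np.moveaxis(w,-1,0)
  for c in((.43,.173),(.402,-.327)):
    for z0,z1 in((.06,.09),(.03,.045)):
      m=(np.hypot(x-c[0],y-c[1])<.045)&(z>z0)&(z<z1);P=w[m]
      if len(P)>10: b=cv2.minAreaRect((P[:,:2]*1000).astype(np.float32)); print(c,z0,len(P),np.round(b[0]),np.round(b[1]),round(b[2],1),"z97",np.percentile(P[:,2],97).round(4))
go()
E
```

```text
(0.43, 0.173) 0.06 165 [431. 174.] [58. 16.] 18.2 z97 0.0841
(0.43, 0.173) 0.03 202 [431. 173.] [52. 46.] 84.4 z97 0.0411
(0.402, -0.327) 0.06 160 [ 401. -328.] [14. 65.] 62.1 z97 0.0842
(0.402, -0.327) 0.03 256 [ 401. -328.] [53. 52.] 86.3 z97 0.0406
(0.43, 0.173) 0.06 101 [428. 175.] [68. 20.] 19.4 z97 0.0856
(0.43, 0.173) 0.03 92 [428. 171.] [57. 53.] 83.3 z97 0.0436
(0.402, -0.327) 0.06 161 [ 401. -326.] [22. 66.] 63.5 z97 0.0843
(0.402, -0.327) 0.03 157 [ 402. -328.] [52. 55.] 84.7 z97 0.0422
at [0.4743 0.0202 0.2257] yaw 16.3 j [-0.07 -0.27  2.03  0.    1.38  1.21] t 25.3 F [-0.1 -0.8 -0.5] M [-0.01 -0.02 -0.05] grip 0.0857 0.0
```

View pics/fin.png

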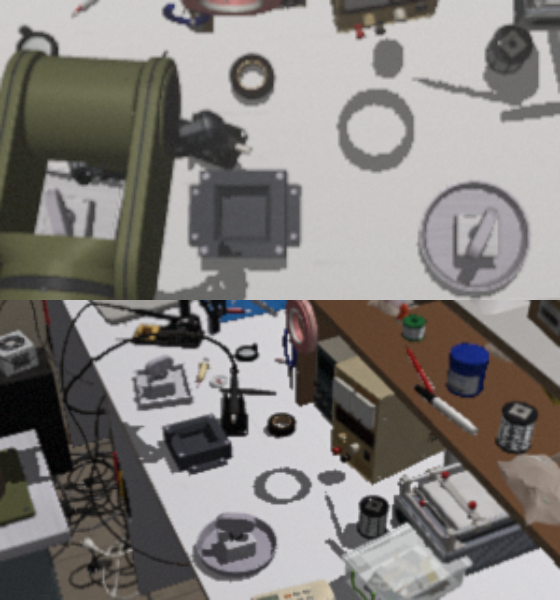

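The picture shows both nuts upright, in the tray at (70,215) top half and (165,375) below, and in the dish at (475,240) and (235,540). The wing-to-block angles are about 156° (free) and 24° (jammed), and the bystanders are in place.

```bash
python3 -c "
from h import *
print(ticket.hand_in())"
```

```text
the job is handed in; nothing more can be done
None
```

The job is handed in, with no verdict returned: nut_2's screw runs freely and stands in the tray turned to its stop (about 156°), nut_1's binds and stands in the dish as it jammed (about 25°), and the loupe, tape roll and solder spool were not touched.

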